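Isolate the model trimmer and hold its guard open

TASK

Flip the trimmer's isolator lever fully over from on (leaning towards you) to off; only then lift the clear guard of the trimmer box by its bar handle to 50 degrees from shut, so that a colleague can look at the model inside. The guard falls shut by itself, so finish while still holding it steadily at that angle, with the isolator still off, and leave everything else where it is.

Things in the scene. Friction and masses are not known exactly. Their poses are not given: they have to be found in the camera images.
- trimmer: white open-topped trimmer box fixed to the table, 220 (its x) x 200 (its y) x 110 mm high, covered by the clear guard. Origin under its centre on the table, z up; its -x side faces the robot, yaw within 0.3 rad. The guard's hinge line runs along the box's y axis, 110 mm to +x of the origin and 111.5 mm above the table (far upper edge)
- guard (a joint): opening angle of the guard (rad): 0 shut, grows as its near edge swings up and back, stop at 1.35. Clear plate in an 8 mm thick aluminium frame, 220 x 200 mm, 0.2 to 0.45 kg; weight and a weak spring always shut it, 1.5 to 3 N at the handle
- guard_bar (a point): middle of the guard's handle: a round dark steel bar 12 mm thick and 110 mm long, parallel to the box's y axis, on a 12 mm thick leg at each end, standing above the guard's near edge (8 mm inside the edge) with its centre line 37 mm over the guard's upper face. From the hinge line, with the guard shut, it lies 212 mm towards the box's -x and 45 mm up; shut it is 156.5 mm above the table, at 50 degrees open about 303 mm. The point's frame turns with the guard
- isolator_base: grey isolator base fixed to the table, 100 (its x) x 75 (its y) x 26 mm, beside the trimmer box (left or right of it). Origin under its centre on the table, z up, yaw within 0.5 rad. The lever pivots about a line along the base's y axis, 36 mm above the table over the origin, between two black cheeks that reach 45 mm height and stand 36 mm long in x
- isolator (a joint): lever angle (rad): 0 = on, leaning 0.6 rad towards the base's -x (to the robot); 1.2 = off, leaning 0.6 rad towards +x. It is heavy at the top: past the upright (0.6) it falls by itself onto the stop of that side; under 3 N at the grip moves it
- isolator_grip (a point): middle of the lever's grip: a black round bar 18 mm thick, 50 mm long, parallel to the base's y axis, on a 10 mm steel rod, 75 mm from the pivot; on either stop it is 98 mm above the table, 42 mm to the -x (on) or +x (off) side of the pivot. The point's frame turns with the lever
- cast_front: loose bystander: plaster tooth model on a D-shaped blue silicone base, 72 mm wide, 40 mm high, on the table at the front left; origin under its centre
- carver: loose bystander: steel carving instrument, 126 mm long, 8 mm thick, lying on the table 90 to 140 mm on the robot's side of the isolator; origin under its middle
- wax_jar: loose bystander: small amber jar, 44 mm wide, 40 mm high, standing about 110 mm beyond the isolator; origin under its centre
- mix_cup: loose bystander: green cup, 60 mm wide, 55 mm high, at the left; origin under its centre
- bur_box: loose bystander: closed dark red box, 130 x 60 x 35 mm, at the right; origin under its centre
- mould: loose bystander: open blue silicone mould, 85 x 80 x 50 mm, at the robot's right; origin under its centre
- model: loose plaster tooth model, 60 mm wide, 30 mm high, lying on the steel work rest inside the trimmer box, under the guard; origin under its centre
Mind the look-alikes: they are no part of the job. Leave any pink look-alike of the isolator_base alone.

How it is judged (in metres and radians):
On the way, in this order (a step that is already met when the one before it is completed fails the run):
1. the isolator lever is fully over at off (value of joint isolator above 1.1 rad), for 0.2 s.
2. the guard is held at 50 degrees by the fingers (value of joint guard between 0.768 and 0.977 rad and contact force between guard and the fingers above 0.5 N), for 0.5 s.
At the end, for the whole second after the job is handed in: Guard between 44 and 56 degrees open (0.768 to 0.977 rad) and still (under 0.08 rad/s), carried by the robot's fingers (contact over 0.5 N) and by no loose thing; isolator lever at off (over 1.1 rad) (all of step 2 and value of joint isolator above 1.1 rad and velocity of joint guard between -0.08 and 0.08 rad/s and contact force between guard and cast_front below 0.3 N and contact force between guard and carver below 0.3 N and contact force between guard and wax_jar below 0.3 N and contact force between guard and mix_cup below 0.3 N and contact force between guard and bur_box below 0.3 N and contact force between guard and mould below 0.3 N and contact force between guard and model below 0.3 N); the arm keeps its last pose, push and grip.
It fails at once if the guard is lifted (over 0.1 rad) while the isolator lever is not yet past the upright (value of joint guard above 0.1 rad and value of joint isolator below 0.6 rad).
It fails at once if a bystander or the model is moved by more than 25 mm (distance of any of cast_front, carver, wax_jar, mix_cup, bur_box, mould, model from where it was at the start of the episode above 0.025 m).
It also fails if it takes over 48 s, if anything falls off the work surface, if the arm or the gripper's body presses on something with over 40 N, if the wrist force passes 120 N, or if a joint passes its speed limit or range.

ROBOT

A 6-joint arm with a two-finger parallel gripper is mounted at the origin on the work surface. World frame = base frame: x ahead of the robot, y to its left, z up, the work surface at z = 0. Lengths are in mm, angles in rad, forces in N, time in s.
With the tool pointing down it reaches from about 300 to 775 mm from the base axis. Payload 14.6 kg.
Tool frame: the origin (TCP) lies midway between the tips of the shut fingers; the grasp point (between the pads) lies 19 mm behind it; z points along the fingers, y is the direction in which the jaws open and shut (so a half turn about z gives the same grasp; the last joint's range is limited). The gripper opens to 94 mm and grips with 3 to 60 N. Pads are 16 mm wide; open, the fingers measure 119 mm over their backs; the gripper's body (75 mm by 177 mm) begins 78 mm behind the grasp point.
Start: joints at [1.148, 0.3, 1.521, -0, 1.321, -0.067], TCP at [191.584, 515.543, 205.446] pointing down, gripper open.
Joint ranges: [-3.03, 3.03], [-0.79, 2.21], [0.23, 2.52], [-1.04, 4.18], [0, 3.07], [-2.55, 2.55]. Speed limits (rad/s): [2.22, 2.22, 2.57, 3.14, 3.14, 3.14].

INTERFACE

Orientations are given as [roll, pitch, yaw] about the fixed x, y, z axes, in that order (R = Rz(yaw) Ry(pitch) Rx(roll)).
In Python, from cell import manip gives the robot as it stands.
- The arm moves only by the tool play_rows, never from a script. Its argument "commands" is a list of rows, each an object of numbers: "x", "y", "z": the shift along the tool's x, y, z in m; "wx", "wy", "wz": the turn, a rotation vector about the tool's x, y, z in degrees; "grip": the opening, from 0 (shut) to 1 (fully open). In form: [{"x": .., "y": .., "z": .., "wx": .., "wy": .., "wz": .., "grip": ..}, ...]. A call has 1 to 20 rows; each row shifts and turns the commanded pose from where the row before left it, along the tool's axes as they then stand; what a row does not reach is not made up. A row lasts 1/8 s, in which the tool goes at most 62.5 mm and 10.7 degrees, less where a joint would pass 70% of its speed; a pose out of reach is approached as far as the arm can. A call is refused whole if a number of a shift passes 0.0625 or a number of a turn 10.7, either way. A call with a gripper value outside its range is refused whole. The fingers move at their own pace and stop on an object; "squeeze" is the grip in N (left out, the last holds). Time passes only in rows, so rows that do not move let the fingers close. It gives the time, the measured TCP pose, the force and the opening at its end, in the units of the state.
- manip.read_state(): the state, without advancing time (a new reading comes with each control period).
- manip.camera(name): name is "scene" or "top" or "wrist"; returns (picture, depth): 420x560x3 uint8, red, green, blue; 420x560 float32, mm along the optical axis (not along the pixel's ray), 0 where there is no reading.
- manip.camera_info(name): a dict with "intrinsics" (3x3 intrinsics, pixels), "camera_from_world" (4x4, takes a point from world to camera coordinates); the wrist camera has in their place "tool_from_camera" (4x4, takes a point from camera to tool coordinates, whose origin is the TCP and whose axes are the flange's). Camera axes: x right, y up, looking along -z (the intrinsics and any distortion apply to the point x, -y, -z); pixel columns grow to the right and rows downward; lengths in mm; the calibration is good to about 2 mm. A picture is of the moment at which its call begins: read the wrist's pose just before it. camera_info takes no time and is no camera call.
- manip.sign_off(): hands the job in, once; it reports no verdict.
The state is a dict: "clock": time; "joints": joint angles; "qd": joint speeds; "effort": joint torques, N m; "eef_pos": TCP position; "eef_rot": TCP orientation; "wrist_force": force on the tool from outside, world axes, zero at the start; "moment": the same for the moment, N m; "finger_gap": finger opening in mm.
Only numpy, scipy, OpenCV 4.12 (cv2) and the standard library are available. Lean on these libraries where they do the work, as an engineer would, in place of code of your own. Each camera call takes 0.05 s, during which the arm holds its last target.

## Working session

There is one attempt and no reset: what is moved stays moved. The work goes in short steps, Python scripts to look and compute and a tool call to move; the robot and the scene stay as the last step left them, time stands still between calls to the robot, and variables do not carry over. Pictures are saved under pics/ and viewed, and the job is handed in when it is done.

Besides the shell and the picture viewer there is one more tool, called after ">>>" by a JSON object that holds its "method" and its "body", one argument or row to a line. play_rows: Moves the arm, as the interface text tells. Its arguments: {"type":"object","properties":{"commands":{"type":"array"},"squeeze":{"type":"number"}},"required":["commands"]}

```bash
ls; mkdir -p pics; python3 - <<'E'
from cell import manip
import cv2,numpy as np
print(manip.read_state())
for n in("scene","top"):
    p,d=manip.camera(n); cv2.imwrite(f"pics/{n}0.png",p[:,:,::-1]); np.save(f"pics/{n}0.npy",d)
    i=manip.camera_info(n); print(n,{k:np.round(v,4).tolist() if not isinstance(v,str) else v for k,v in i.items()})
print(manip.camera_info("wrist"))
E
```

```text
pics
{'clock': 0.0, 'joints': array([ 1.14840763e+00,  3.00461528e-01,  1.52160017e+00,  2.67537615e-05,
        1.32070632e+00, -6.66104937e-02]), 'qd': array([ 0.00127464,  0.00141896,  0.0011964 , -0.0005423 , -0.00103108,
        0.00144196]), 'effort': array([ 2.54308634e-04, -5.31803405e+01, -3.52740884e+01,  7.08354078e-02,
        2.43672665e-02, -8.86278963e-05]), 'eef_pos': array([191.46566696, 515.30715131, 204.88351211]), 'eef_rot': array([-3.14042162e+00, -1.04089923e-04,  2.78580775e+00]), 'wrist_force': array([ 0.01269329,  0.1999934 , -0.17703577]), 'moment': array([-0.00689525,  0.01313351,  0.02859402]), 'finger_gap': 93.73437687555702}
scene {'intrinsics': [[435.5163, 0.0, 282.1052], [0.0, 435.5163, 207.3916], [0.0, 0.0, 1.0]], 'camera_from_world': [[0.0425, 0.999, 0.0158, -25.1725], [-0.7189, 0.0196, 0.6948, 324.755], [0.6938, -0.0409, 0.719, -1607.944], [0.0, 0.0, 0.0, 1.0]]}
top {'intrinsics': [[517.8594, 0.0, 281.4466], [0.0, 517.8594, 208.2214], [0.0, 0.0, 1.0]], 'camera_from_world': [[0.027, -0.9996, -0.0127, -10.9106], [0.9842, 0.0244, 0.1752, -571.9185], [-0.1748, -0.0172, 0.9845, -1339.1421], [0.0, 0.0, 0.0, 1.0]]}
{'intrinsics': array([[321.84884392,   0.        , 273.58694466],
       [  0.        , 321.84884392, 214.41764098],
       [  0.        ,   0.        ,   1.        ]]), 'tool_from_camera': array([[-2.17781103e-04,  9.62796561e-01,  2.70227191e-01,
         7.77776260e+01],
       [ 9.99999645e-01, -1.02284480e-05,  8.42361349e-04,
        -5.49018156e-01],
       [ 8.13786614e-04,  2.70227278e-01, -9.62796217e-01,
        -1.79645306e+02],
       [ 0.00000000e+00,  0.00000000e+00,  0.00000000e+00,
         1.00000000e+00]])}
```

View pics/scene0.png

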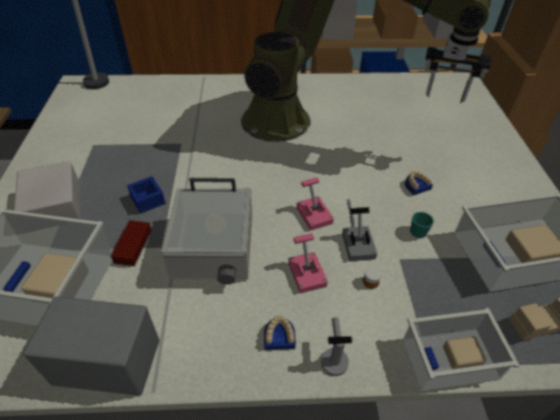

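View pics/top0.png

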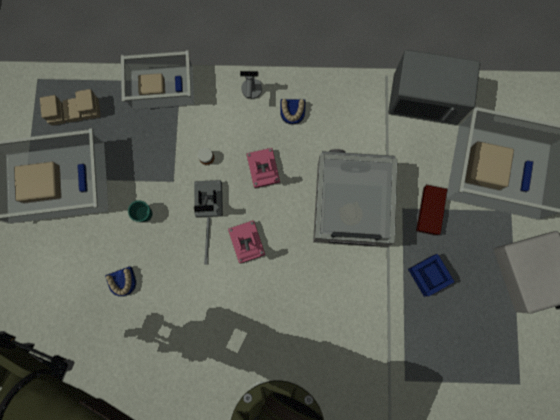

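Lever candidates are the grey base (scene 360,240; top 207,198), two pink ones (scene 315,208 and 308,268; top 263,168 and 246,242) and a grey round stand (scene 337,355; top 250,85). By the description it is the grey rectangular base. The guard bar is the dark bar on the box nearest the robot (scene 213,183; top 356,237). I'll check both in close crops.

```bash
python3 - <<'E'
import cv2,numpy as np
a=cv2.imread("pics/top0.png");b=cv2.imread("pics/scene0.png")
def crop(im,x,y,w,h,s): return np.clip(cv2.resize(im[y:y+h,x:x+w],None,fx=s,fy=s,interpolation=cv2.INTER_CUBIC)*1.6,0,255).astype(np.uint8)
cv2.imwrite("pics/c1.png",crop(a,180,170,60,100,6))
cv2.imwrite("pics/c2.png",crop(a,306,140,100,110,5))
cv2.imwrite("pics/c3.png",crop(b,325,190,60,75,8))
cv2.imwrite("pics/c4.png",crop(b,160,170,100,115,5))
E
```

```text
(no output)
```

View pics/c1.png

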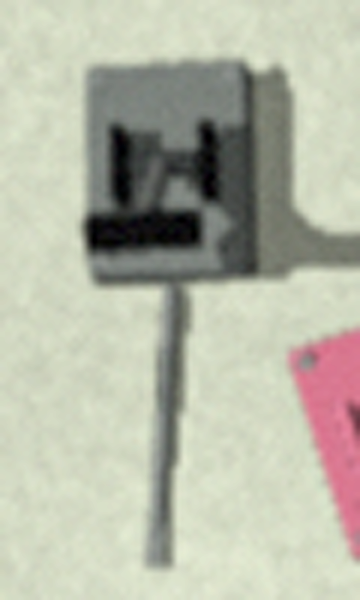

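View pics/c2.png

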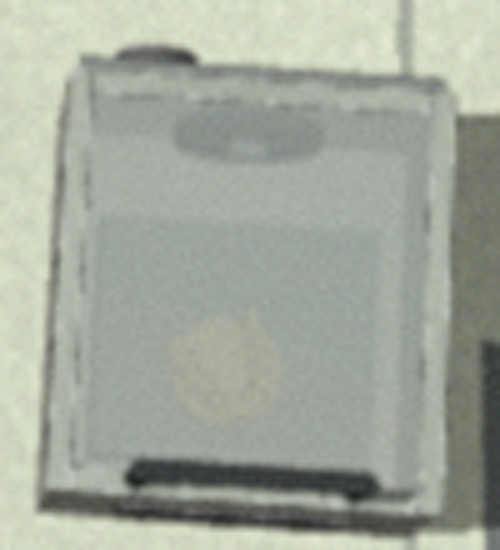

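View pics/c3.png

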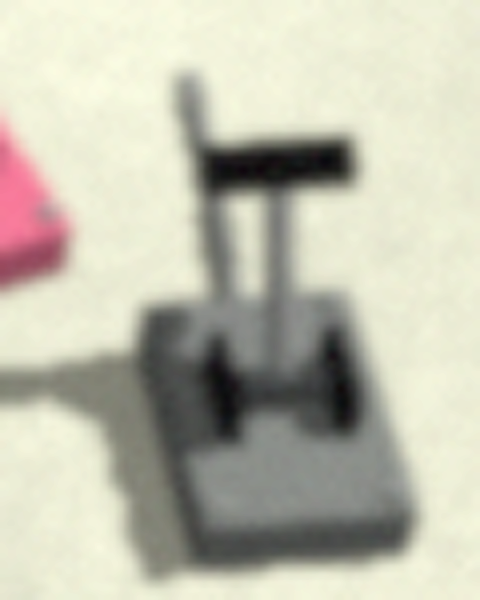

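View pics/c4.png

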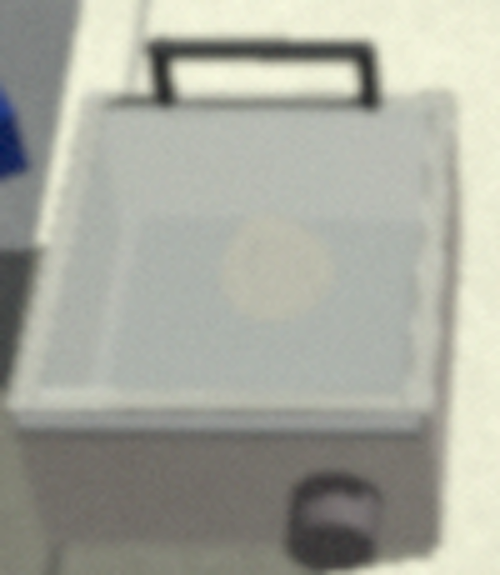

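```bash
cat > h.py <<'E'
from cell import manip
import numpy as np, cv2
from scipy.spatial.transform import Rotation as R
def px(name,u,v,z):
    i=manip.camera_info(name);K=i["intrinsics"];T=i["camera_from_world"]
    r=np.linalg.inv(K)@[u,v,1]; r=np.array([r[0],-r[1],-r[2]])
    Rt=T[:3,:3].T; c=-Rt@T[:3,3]; d=Rt@r
    return c+d*(z-c[2])/d[2]
def rel(target_pos,target_R=None):
    s=manip.read_state(); Rc=R.from_euler('xyz',s["eef_rot"])
    return Rc.inv().apply(np.array(target_pos)-s["eef_pos"])
E
python3 - <<'E'
from h import *
def pr(l,n,pts,z):
    P=[px(n,u,v,z) for u,v in pts]
    print(l,n,[p.round(1).tolist() for p in P], "mid",np.mean(P,0).round(1))
    if len(P)==2:
        d=P[0]-P[1]; print('   len',np.linalg.norm(d).round(1),'yaw of x',np.degrees(np.arctan2(-d[0],d[1])).round(1))
pr("grip","top",[(194.7,208.7),(213.3,208)],98)
pr("grip","scene",[(369.4,209.75),(350.9,211)],98)
c=lambda x,y:(180+x/6,170+y/6)
pr("basetop","top",[c(88,65),c(248,65)],26)
pr("basebot","top",[c(93,280),c(253,275)],26)
pr("carver","top",[c(175,285),c(160,565)],4)
pr("bar","top",[(331.6,234.6),(381.6,237.2)],156.5)
pr("bar","scene",[(235,179.4),(190,179.4)],156.5)
d=lambda x,y:(306+x/5,140+y/5)
pr("boxfar","top",[d(80,60),d(455,85)],115)
pr("boxnear","top",[d(42,495),d(435,512)],115)
for l,p,z in(("cup",(140,211),55),("jar",(207,157),40),("cast",(121,281),40)): pr(l,"top",[p],z)
# depth check of grip
D=np.load("pics/top0.npy")
print(D[205:212,194:215:3]); print(D[233:240,331:382:6])
E
```

```text
grip top [[556.7, 228.1, 98.0], [559.8, 179.9, 98.0]] mid [558.2 204.   98. ]
   len 48.3 yaw of x 3.6
grip scene [[561.4, 232.0, 98.0], [564.7, 182.0, 98.0]] mid [563.1 207.   98. ]
   len 50.1 yaw of x 3.7
basetop top [[647.2, 246.2, 26.0], [649.0, 172.4, 26.0]] mid [648.1 209.3  26. ]
   len 73.8 yaw of x 1.4
basebot top [[547.1, 238.2, 26.0], [551.3, 165.5, 26.0]] mid [549.2 201.8  26. ]
   len 72.9 yaw of x 3.2
carver top [[549.2, 204.2, 4.0], [420.3, 204.4, 4.0]] mid [484.7 204.3   4. ]
   len 128.9 yaw of x -90.1
bar top [[490.6, -122.6, 156.5], [487.3, -244.7, 156.5]] mid [ 489.  -183.6  156.5]
   len 122.2 yaw of x -1.5
bar scene [[497.2, -122.4, 156.5], [494.3, -240.2, 156.5]] mid [ 495.7 -181.3  156.5]
   len 117.8 yaw of x -1.4
boxfar top [[711.8, -98.8, 115.0], [702.9, -293.3, 115.0]] mid [ 707.4 -196.1  115. ]
   len 194.8 yaw of x -2.6
boxnear top [[483.6, -82.6, 115.0], [480.1, -280.6, 115.0]] mid [ 481.8 -181.6  115. ]
   len 198.0 yaw of x -1.0
cup top [[554.2, 382.8, 55.0]] mid [554.2 382.8  55. ]
jar top [[712.2, 213.2, 40.0]] mid [712.2 213.2  40. ]
cast top [[36
[... 518 characters left out ...]
2614 1334.871  1339.2878 1347.8556]]
[[1304.7974 1262.5455 1264.2274 1266.0491 1269.1302 1308.0315 1305.9735
  1306.7938 1308.2875]
 [1288.2327 1266.0844 1262.8605 1267.0673 1267.6835 1261.9711 1262.558
  1268.1277 1306.6277]
 [1285.4392 1267.0803 1261.0494 1265.2728 1259.4083 1261.3007 1263.5162
  1266.0979 1260.104 ]
 [1295.4843 1268.1442 1263.271  1261.3933 1259.7433 1260.2742 1261.924
  1265.6089 1260.7428]
 [1308.4222 1304.0806 1304.2178 1268.7007 1268.1093 1257.8473 1262.8959
  1265.0261 1257.9114]
 [1301.1686 1306.8772 1300.7837 1301.8828 1307.2142 1269.138  1265.6725
  1259.2631 1263.3184]
 [1312.6857 1308.7754 1309.0328 1298.1735 1303.1252 1306.2362 1303.0975
  1304.0266 1267.0925]]
```

>>> {"method": "play_rows", "body": {
  "commands": [
    {"wz":10,"grip":0},
    {"wz":10},
    {"wz":10},
    {"wz":10},
    {"wz":10},
    {"wz":10},
    {"wz":7.5},
    {}
  ],
  "squeeze": 15
}}

```text
$.commands[0]: bad value
```

```bash
python3 - <<'E'
from h import *
s=manip.read_state();print(s["clock"],s["joints"].round(3),s["eef_pos"].round(1),np.degrees(s["eef_rot"]).round(1),s["finger_gap"])
print(rel([512,204,205]).round(1))
E
```

```text
0.1 [ 1.148  0.3    1.522 -0.     1.321 -0.067] [191.5 515.3 204.9] [-179.9   -0.   159.6] 93.84094291403898
[-4.089e+02 -1.802e+02  1.000e-01]
```

>>> {"method": "play_rows", "body": {
  "commands": [
    {"x":0,"y":0,"z":0,"wx":0,"wy":0,"wz":10,"grip":0},
    {"x":0,"y":0,"z":0,"wx":0,"wy":0,"wz":10,"grip":0},
    {"x":0,"y":0,"z":0,"wx":0,"wy":0,"wz":10,"grip":0},
    {"x":0,"y":0,"z":0,"wx":0,"wy":0,"wz":10,"grip":0},
    {"x":0,"y":0,"z":0,"wx":0,"wy":0,"wz":10,"grip":0},
    {"x":0,"y":0,"z":0,"wx":0,"wy":0,"wz":10,"grip":0},
    {"x":0,"y":0,"z":0,"wx":0,"wy":0,"wz":7.5,"grip":0},
    {"x":0,"y":0,"z":0,"wx":0,"wy":0,"wz":0,"grip":0}
  ],
  "squeeze": 15
}}

```text
clock: 1.1
eef_pos: [191.5, 515.4, 205.2]
eef_rot: [-3.141, 0.0, 1.609]
wrist_force: [-0.4, -0.3, 0.3]
finger_gap: 17.2
```

```bash
python3 - <<'E'
from h import *
s=manip.read_state();print(s["clock"],s["joints"].round(3),s["eef_pos"].round(1),np.degrees(s["eef_rot"]).round(1),s["finger_gap"])
print(rel([512,204,205]).round(1))
E
```

```text
1.1 [ 1.148  0.3    1.521 -0.     1.321  1.111] [191.5 515.4 205.2] [-180.     0.    92.2] 17.1647468562332
[-3.233e+02  3.085e+02  3.000e-01]
```

>>> {"method": "play_rows", "body": {
  "commands": [
    {"x":-0.032,"y":0.031,"z":0,"wx":0,"wy":0,"wz":0,"grip":0},
    {"x":-0.032,"y":0.031,"z":0,"wx":0,"wy":0,"wz":0,"grip":0},
    {"x":-0.032,"y":0.031,"z":0,"wx":0,"wy":0,"wz":0,"grip":0},
    {"x":-0.032,"y":0.031,"z":0,"wx":0,"wy":0,"wz":0,"grip":0},
    {"x":-0.032,"y":0.031,"z":0,"wx":0,"wy":0,"wz":0,"grip":0},
    {"x":-0.032,"y":0.031,"z":0,"wx":0,"wy":0,"wz":0,"grip":0},
    {"x":-0.032,"y":0.031,"z":0,"wx":0,"wy":0,"wz":0,"grip":0},
    {"x":-0.032,"y":0.031,"z":0,"wx":0,"wy":0,"wz":0,"grip":0},
    {"x":-0.032,"y":0.031,"z":0,"wx":0,"wy":0,"wz":0,"grip":0},
    {"x":-0.035,"y":0.029,"z":0,"wx":0,"wy":0,"wz":0,"grip":0},
    {"x":0,"y":0,"z":0.04,"wx":0,"wy":0,"wz":0,"grip":0},
    {"x":0,"y":0,"z":0.04,"wx":0,"wy":0,"wz":0,"grip":0},
    {"x":0,"y":0,"z":0.035,"wx":0,"wy":0,"wz":0,"grip":0},
    {"x":0,"y":0,"z":0,"wx":0,"wy":0,"wz":0,"grip":0}
  ],
  "squeeze": 15
}}

```text
clock: 2.85
eef_pos: [510.1, 203.7, 88.4]
eef_rot: [-3.137, 0.001, 1.61]
wrist_force: [0.5, -0.1, 0.2]
finger_gap: 0.5
```

```bash
python3 - <<'E'
from h import *
s=manip.read_state();print(s["clock"],s["joints"].round(3),s["eef_pos"].round(1),np.degrees(s["eef_rot"]).round(1),s["finger_gap"])
b=manip.camera("scene")[0][:,:,::-1];c=manip.camera("wrist")[0][:,:,::-1]
cv2.imwrite("pics/p1.png",np.hstack([cv2.resize(b[150:290,290:430],(420,420),interpolation=2),cv2.resize(c,(380,285)).repeat(1,0) if 0 else cv2.copyMakeBorder(cv2.resize(c,(380,285)),0,135,0,0,0)]))
E
```

```text
2.85 [ 0.313  0.425  1.641 -0.     1.08   0.274] [510.1 203.7  88.4] [-1.797e+02  1.000e-01  9.230e+01] 0.5432510895933
```

View pics/p1.png

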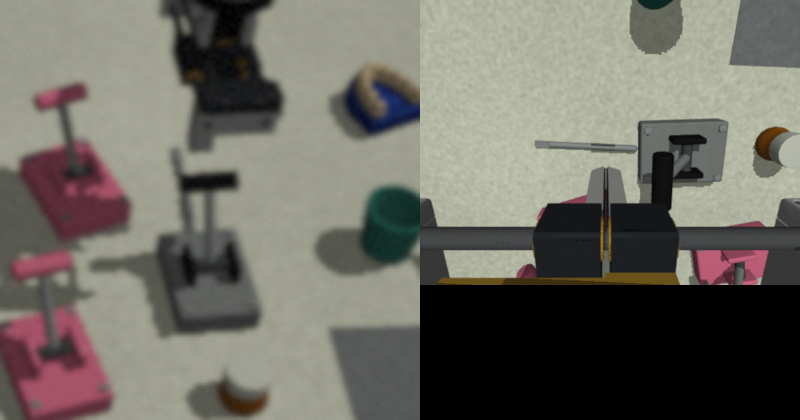

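The shut fingers stand about 25 mm short of the black grip on the grey base (left pane 210,182; right pane 662,180), at the right height. Pushing it over now.

>>> {"method": "play_rows", "body": {
  "commands": [
    {"x":0,"y":0.012,"z":0,"wx":0,"wy":0,"wz":0,"grip":0},
    {"x":0,"y":0.012,"z":0,"wx":0,"wy":0,"wz":0,"grip":0},
    {"x":0,"y":0.012,"z":0,"wx":0,"wy":0,"wz":0,"grip":0},
    {"x":0,"y":0.012,"z":0,"wx":0,"wy":0,"wz":0,"grip":0},
    {"x":0,"y":0.012,"z":0,"wx":0,"wy":0,"wz":0,"grip":0},
    {"x":0,"y":0.012,"z":0,"wx":0,"wy":0,"wz":0,"grip":0},
    {"x":0,"y":0.012,"z":0,"wx":0,"wy":0,"wz":0,"grip":0},
    {"x":0,"y":0.012,"z":0,"wx":0,"wy":0,"wz":0,"grip":0},
    {"x":0,"y":0.01,"z":0,"wx":0,"wy":0,"wz":0,"grip":0},
    {"x":0,"y":0,"z":0,"wx":0,"wy":0,"wz":0,"grip":0},
    {"x":0,"y":0,"z":0,"wx":0,"wy":0,"wz":0,"grip":0}
  ],
  "squeeze": 15
}}

```text
clock: 4.32
eef_pos: [617.0, 208.0, 90.2]
eef_rot: [-3.141, 0.0, 1.608]
wrist_force: [0.3, -1.2, -0.5]
finger_gap: 0.6
```

```bash
cat > look.py <<'E'
from h import *
import sys
s=manip.read_state();print(s["clock"],s["joints"].round(3),s["eef_pos"].round(1),np.degrees(s["eef_rot"]).round(1),s["finger_gap"],s["wrist_force"].round(1))
x,y,w,h=map(int,sys.argv[2:6])
b=manip.camera("scene")[0][:,:,::-1];c=manip.camera("wrist")[0][:,:,::-1]
cv2.imwrite(f"pics/{sys.argv[1]}.png",np.hstack([cv2.resize(b[y:y+h,x:x+w],(420,420),interpolation=2),cv2.copyMakeBorder(cv2.resize(c,(380,285)),0,135,0,0,0)]))
E
python3 look.py p2 290 150 140 140
```

```text
4.325 [0.269 0.629 1.321 0.    1.193 0.232] [617.  208.   90.2] [-180.     0.    92.1] 0.5558659269788537 [ 0.3 -1.2 -0.5]
```

View pics/p2.png

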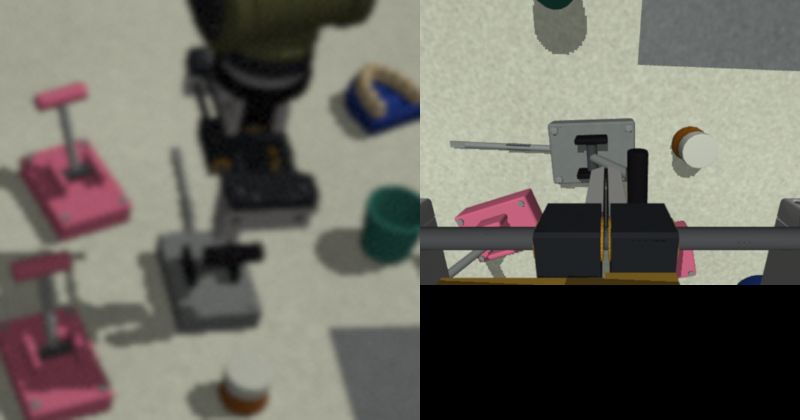

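The lever now leans to the far side (left pane grip at 238,253). I'll lift clear, check it, and carry on to the guard bar.

>>> {"method": "play_rows", "body": {
  "commands": [
    {"x":0,"y":-0.01,"z":-0.04,"wx":0,"wy":0,"wz":0,"grip":0},
    {"x":0,"y":0,"z":-0.05,"wx":0,"wy":0,"wz":0,"grip":0.3},
    {"x":0,"y":0,"z":-0.05,"wx":0,"wy":0,"wz":4,"grip":0.6},
    {"x":-0.04,"y":-0.012,"z":-0.02,"wx":0,"wy":0,"wz":0,"grip":0.6},
    {"x":-0.04,"y":-0.012,"z":0,"wx":0,"wy":0,"wz":0,"grip":0.6},
    {"x":-0.04,"y":-0.012,"z":0,"wx":0,"wy":0,"wz":0,"grip":0.6},
    {"x":-0.04,"y":-0.012,"z":0,"wx":0,"wy":0,"wz":0,"grip":0.6},
    {"x":-0.04,"y":-0.012,"z":0,"wx":0,"wy":0,"wz":0,"grip":0.6},
    {"x":-0.04,"y":-0.012,"z":0,"wx":0,"wy":0,"wz":0,"grip":0.6},
    {"x":-0.04,"y":-0.012,"z":0,"wx":0,"wy":0,"wz":0,"grip":0.6},
    {"x":-0.04,"y":-0.012,"z":0,"wx":0,"wy":0,"wz":0,"grip":0.6},
    {"x":-0.04,"y":-0.012,"z":0,"wx":0,"wy":0,"wz":0,"grip":0.6},
    {"x":-0.03,"y":0,"z":0,"wx":0,"wy":0,"wz":0,"grip":0.6},
    {"x":0,"y":0,"z":0,"wx":0,"wy":0,"wz":0,"grip":0.6},
    {"x":0,"y":0,"z":0,"wx":0,"wy":0,"wz":0,"grip":0.6}
  ],
  "squeeze": 20
}}

```text
clock: 6.3
eef_pos: [486.4, -178.0, 250.5]
eef_rot: [3.141, -0.0, 1.538]
wrist_force: [-1.0, 0.2, -0.6]
finger_gap: 56.5
```

```bash
python3 look.py p3 290 150 140 140; python3 - <<'E'
from h import *
p,d=manip.camera("wrist"); cv2.imwrite("pics/w3.png",p[:,:,::-1]); np.save("pics/w3.npy",d)
print(rel([492,-182.5,200]).round(1))
E
```

```text
6.3 [-0.422  0.196  1.545  0.     1.4   -0.389] [ 486.4 -178.   250.5] [180.   -0.   88.1] 56.49477134406763 [-1.   0.2 -0.6]
[-4.6  5.5 50.5]
```

View pics/p3.png

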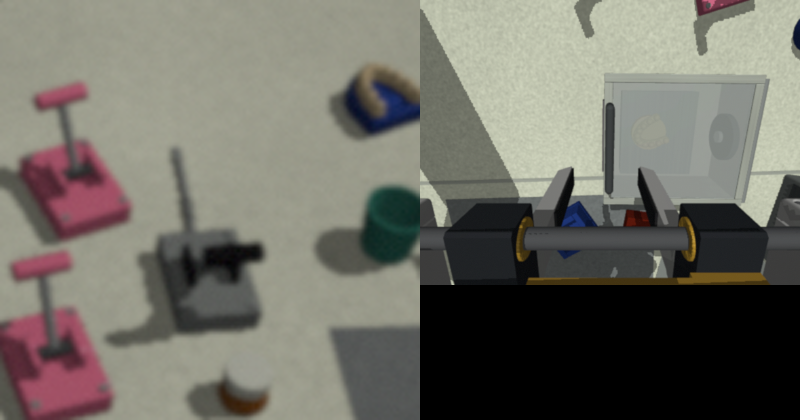

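View pics/w3.png

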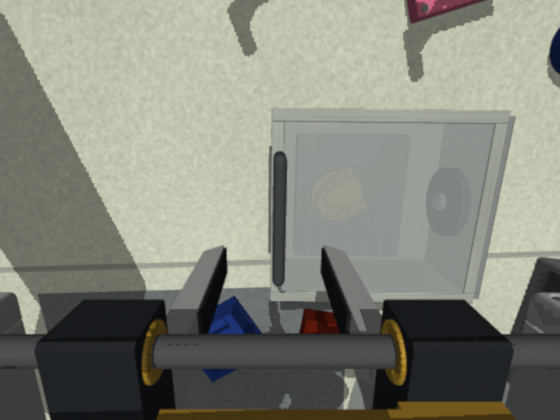

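```bash
python3 - <<'E'
from h import *
print("lever grip", px("scene",369.3,234.5,98).round(1))
i=manip.camera_info("wrist");s=manip.read_state();K=i["intrinsics"];T=i["tool_from_camera"]
Rt=R.from_euler('xyz',s["eef_rot"]).as_matrix()
P=[]
for u,v in((280,152),(278,287)):
    r=np.linalg.inv(K)@[u,v,1];r=np.array([r[0],-r[1],-r[2]])
    c=Rt@T[:3,3]+s["eef_pos"];d=Rt@T[:3,:3]@r
    P.append(c+d*(156.5-c[2])/d[2]);print(P[-1].round(1))
m=np.mean(P,0);print(m,np.linalg.norm(P[0]-P[1]),np.degrees(np.arctan2(-(P[0]-P[1])[0],(P[0]-P[1])[1])))
print(rel([m[0],m[1],139]).round(1))
E
```

```text
lever grip [647.3 216.   98. ]
[ 494.3 -122.8  156.5]
[ 489.1 -248.1  156.5]
[ 491.72461827 -185.40988593  156.5       ] 125.39716317660815 -2.3834851773184846
[ -7.5   5.4 111.5]
```

The lever grip is at (647, 216), matching the expected off position of about (644, 210). The wrist view puts the bar at (492, -185), agreeing with the other two cameras. Descending to grasp it.

>>> {"method": "play_rows", "body": {
  "commands": [
    {"x":-0.006,"y":0.005,"z":0.03,"wx":0,"wy":0,"wz":0,"grip":0.6},
    {"x":0,"y":0,"z":0.03,"wx":0,"wy":0,"wz":0,"grip":0.6},
    {"x":0,"y":0,"z":0.03,"wx":0,"wy":0,"wz":0,"grip":0.6},
    {"x":0,"y":0,"z":0.02,"wx":0,"wy":0,"wz":0,"grip":0.6},
    {"x":0,"y":0,"z":0,"wx":0,"wy":0,"wz":0,"grip":0},
    {"x":0,"y":0,"z":0,"wx":0,"wy":0,"wz":0,"grip":0},
    {"x":0,"y":0,"z":0,"wx":0,"wy":0,"wz":0,"grip":0},
    {"x":0,"y":0,"z":0,"wx":0,"wy":0,"wz":0,"grip":0},
    {"x":0,"y":0,"z":0,"wx":0,"wy":0,"wz":0,"grip":0},
    {"x":0,"y":0,"z":0,"wx":0,"wy":0,"wz":0,"grip":0},
    {"x":0,"y":0,"z":0,"wx":0,"wy":0,"wz":0,"grip":0},
    {"x":0,"y":0,"z":0,"wx":0,"wy":0,"wz":0,"grip":0}
  ],
  "squeeze": 20
}}

```text
clock: 7.95
eef_pos: [491.0, -184.7, 140.4]
eef_rot: [-3.141, -0.0, 1.538]
wrist_force: [-6.1, 0.2, 1.3]
finger_gap: 11.1
```

```bash
python3 look.py p4 150 130 140 140; python3 - <<'E'
from h import *
s=manip.read_state()
yaw=np.radians(-2.2); e=np.array([np.cos(yaw),np.sin(yaw),0]);z=np.array([0,0,1.])
r=R.from_euler('xyz',s["eef_rot"]); p0=s["eef_pos"]
prev=p0
f=lambda a:-e*(212*np.cos(a)-45*np.sin(a))+z*(212*np.sin(a)+45*np.cos(a))
for d in range(5,51,5):
    p=p0+f(np.radians(d))-f(0); print(d,r.inv().apply(p-prev).round(1),p.round(1)); prev=p
E
```

```text
7.95 [-0.43   0.308  1.669 -0.     1.165 -0.397] [ 491.  -184.7  140.4] [-180.    -0.    88.1] 11.147067414090678 [-6.1  0.2  1.3]
5 [ -0.    4.7 -18.3] [ 495.7 -184.9  158.7]
10 [ -0.    6.3 -17.8] [ 502.  -185.2  176.5]
15 [ -0.    7.8 -17.2] [ 509.9 -185.5  193.7]
20 [ -0.    9.3 -16.5] [ 519.2 -185.8  210.2]
25 [ -0.1  10.7 -15.6] [ 529.8 -186.2  225.8]
30 [ -0.1  12.  -14.6] [ 541.9 -186.7  240.4]
35 [ -0.1  13.2 -13.5] [ 555.1 -187.2  253.9]
40 [ -0.1  14.4 -12.3] [ 569.5 -187.8  266.2]
45 [ -0.1  15.4 -11. ] [ 584.8 -188.3  277.1]
50 [-0.1 16.3 -9.6] [ 601.1 -189.   286.7]
```

View pics/p4.png

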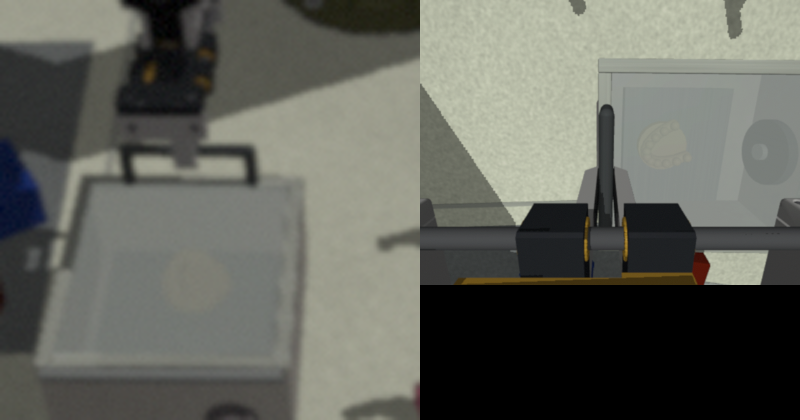

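The bar is held between the fingers near its middle (left pane 187,152), gap 11 mm. Lifting along the arc, half first.

>>> {"method": "play_rows", "body": {
  "commands": [
    {"x":0,"y":0.0022,"z":-0.0092,"wx":0,"wy":0,"wz":0,"grip":0},
    {"x":0,"y":0.0025,"z":-0.0091,"wx":0,"wy":0,"wz":0,"grip":0},
    {"x":0,"y":0.003,"z":-0.009,"wx":0,"wy":0,"wz":0,"grip":0},
    {"x":0,"y":0.0033,"z":-0.0088,"wx":0,"wy":0,"wz":0,"grip":0},
    {"x":0,"y":0.0037,"z":-0.0087,"wx":0,"wy":0,"wz":0,"grip":0},
    {"x":0,"y":0.0041,"z":-0.0085,"wx":0,"wy":0,"wz":0,"grip":0},
    {"x":0,"y":0.0045,"z":-0.0083,"wx":0,"wy":0,"wz":0,"grip":0},
    {"x":0,"y":0.0048,"z":-0.0082,"wx":0,"wy":0,"wz":0,"grip":0},
    {"x":0,"y":0.0052,"z":-0.0079,"wx":0,"wy":0,"wz":0,"grip":0},
    {"x":0,"y":0.0055,"z":-0.0077,"wx":0,"wy":0,"wz":0,"grip":0},
    {"x":0,"y":0,"z":0,"wx":0,"wy":0,"wz":0,"grip":0}
  ],
  "squeeze": 20
}}

```text
clock: 9.43
eef_pos: [529.0, -186.4, 227.8]
eef_rot: [-3.139, 0.001, 1.538]
wrist_force: [-21.9, -0.8, 12.1]
finger_gap: 11.3
```

```bash
python3 look.py p5 150 110 160 160
```

```text
9.425 [-0.403  0.309  1.457 -0.002  1.378 -0.37 ] [ 529.  -186.4  227.8] [-1.799e+02  1.000e-01  8.810e+01] 11.296195772307644 [-21.9  -0.8  12.1]
```

View pics/p5.png

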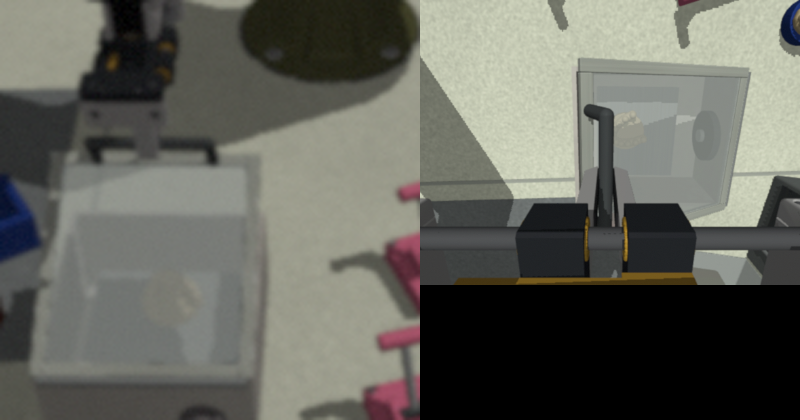

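The guard is about halfway open and the model is undisturbed. The 25 N force lies radially towards the hinge, so I'll relieve it outwards.

>>> {"method": "play_rows", "body": {
  "commands": [
    {"x":0,"y":-0.002,"z":-0.0015,"wx":0,"wy":0,"wz":0,"grip":0},
    {"x":0,"y":0,"z":0,"wx":0,"wy":0,"wz":0,"grip":0}
  ]
}}

```text
clock: 9.78
eef_pos: [528.6, -186.3, 227.7]
eef_rot: [3.14, 0.001, 1.538]
wrist_force: [2.5, -5.0, -3.9]
finger_gap: 11.2
```

>>> {"method": "play_rows", "body": {
  "commands": [
    {"x":0,"y":0.0057,"z":-0.0075,"wx":0,"wy":0,"wz":0,"grip":0},
    {"x":0,"y":0.006,"z":-0.0073,"wx":0,"wy":0,"wz":0,"grip":0},
    {"x":0,"y":0.0063,"z":-0.007,"wx":0,"wy":0,"wz":0,"grip":0},
    {"x":0,"y":0.0066,"z":-0.0067,"wx":0,"wy":0,"wz":0,"grip":0},
    {"x":0,"y":0.007,"z":-0.0064,"wx":0,"wy":0,"wz":0,"grip":0},
    {"x":0,"y":0,"z":0,"wx":0,"wy":0,"wz":0,"grip":0}
  ]
}}

```text
clock: 10.52
eef_pos: [560.2, -187.6, 263.4]
eef_rot: [3.141, 0.001, 1.538]
wrist_force: [-3.1, -5.5, -1.0]
finger_gap: 11.2
```

>>> {"method": "play_rows", "body": {
  "commands": [
    {"x":0,"y":0.0067,"z":-0.0052,"wx":0,"wy":0,"wz":0,"grip":0},
    {"x":0,"y":0.0069,"z":-0.0049,"wx":0,"wy":0,"wz":0,"grip":0},
    {"x":0,"y":0.007,"z":-0.0047,"wx":0,"wy":0,"wz":0,"grip":0},
    {"x":0,"y":0.0071,"z":-0.0044,"wx":0,"wy":0,"wz":0,"grip":0},
    {"x":0,"y":0.0072,"z":-0.0041,"wx":0,"wy":0,"wz":0,"grip":0},
    {"x":0,"y":0,"z":0,"wx":0,"wy":0,"wz":0,"grip":0},
    {"x":0,"y":0,"z":0,"wx":0,"wy":0,"wz":0,"grip":0},
    {"x":0,"y":0,"z":0,"wx":0,"wy":0,"wz":0,"grip":0},
    {"x":0,"y":0,"z":0,"wx":0,"wy":0,"wz":0,"grip":0},
    {"x":0,"y":0,"z":0,"wx":0,"wy":0,"wz":0,"grip":0}
  ]
}}

```text
clock: 11.78
eef_pos: [594.5, -188.8, 287.8]
eef_rot: [3.14, 0.002, 1.537]
wrist_force: [-7.3, -5.5, 7.3]
finger_gap: 11.6
```

```bash
python3 look.py p6 150 80 190 190; python3 - <<'E'
from h import *
for n in("scene","top"):
    p,d=manip.camera(n); cv2.imwrite(f"pics/{n}6.png",p[:,:,::-1])
s=manip.read_state();print(s["clock"],s["eef_pos"],s["wrist_force"],s["qd"].round(3))
E
```

```text
11.775 [-3.660e-01  4.260e-01  1.162e+00 -1.000e-03  1.551e+00 -3.320e-01] [ 594.5 -188.8  287.8] [1.799e+02 1.000e-01 8.810e+01] 11.577226998117908 [-7.3 -5.5  7.3]
11.975 [ 594.44912732 -188.85873008  287.78265764] [-6.94314381 -4.89870856  6.71533124] [-0.001  0.003  0.002  0.001 -0.001 -0.002]
```

View pics/p6.png

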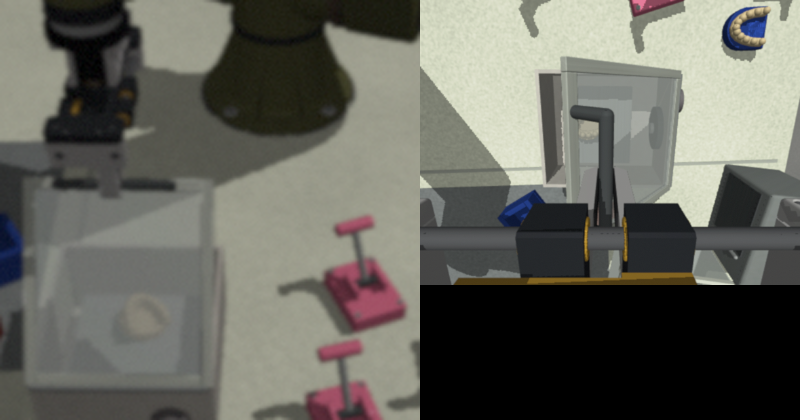

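View pics/scene6.png

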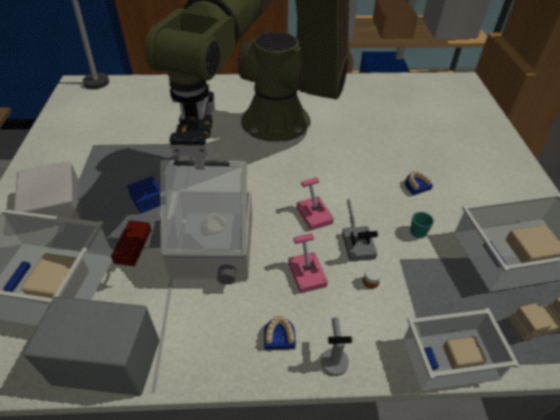

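View pics/top6.png

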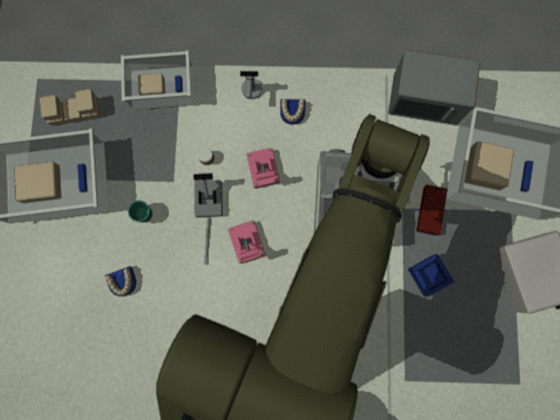

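```bash
python3 - <<'E'
from h import *
for z in (298,303,308): print(z,px("scene",202,163.2,z).round(1))
print("lever",px("scene",367,234,98).round(1))
s=manip.read_state();print(s["clock"],s["eef_pos"].round(1),s["wrist_force"].round(1),s["finger_gap"])
E
```

```text
298 [ 597.6 -183.8  298. ]
303 [ 603.5 -182.7  303. ]
308 [ 609.5 -181.6  308. ]
lever [645.5 210.5  98. ]
11.975 [ 594.4 -188.9  287.8] [-6.9 -4.9  6.7] 11.296396576733754
```

The bar's picture position fits 49–50 degrees, the lever is at off, and everything is still. Handing in.

```bash
python3 - <<'E'
from cell import manip
print(manip.sign_off()); s=manip.read_state(); print(s["clock"],s["eef_pos"],s["wrist_force"],s["finger_gap"])
E
```

```text
the job is handed in; nothing more can be done
None
the job is handed in; nothing more can be done
```

I flipped the grey isolator's lever over to off with the shut fingers. Then I gripped the guard's bar with 20 N, lifted it along its arc to about 50 degrees, and handed the job in at about 12 s while still holding it.

- **Guard angle:** arm height gives 50.6° and arm travel in x gives 48°. The scene picture has the bar where a 50° opening would put it.
- **Hold:** the gap of 11.3 mm shows the 12 mm bar is between the pads, and the arm was still. The wrist force was about 11 N.
- **Lever:** its grip measured at about (645, 210) mm, against (644, 210) expected for off.
- **Bystanders and model:** none has visibly moved in the pictures. I did not measure them one by one.
- **Force on the way:** at half lift it reached about 25 N towards the hinge, within the limits. I relieved it before lifting further.

No check failed. The two arm-based angles differ by about 2.5°, and both are within 44 to 56°. I could not read anything after the hand-in, so I have no check on the final second.

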